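# Level the rocking display stand

### The job

The display stand on the market table leans over and rocks. Turn its two levelling screws until the stand is level and all four feet carry a good share of the weight, so that it no longer rocks. Work gently: do not lean hard on the screw feet or jack the stand up on them, do not push the stand along or let the dishes slide off their places, and leave the other things on the table alone.

Things in the scene. Friction and masses are not known exactly. Their poses are not given: they have to be found in the camera images.
- stand: Loose aluminium display stand, about 1.8 kg, deck 230 mm (x) by 200 mm (y), top face 46 mm above the origin; ears 50 mm wide at left (+y) and right (-y), tops 52 mm above the origin. Origin midway between the undersides of the fixed feet. Own z is square to the deck, vertical when level. At the start it leans 0.015 to 0.06 rad sideways about the fixed feet, one ear low.
- board: Serving board, 270 x 420 x 12 mm, fixed, level on the table, on which the stand stands; origin in the middle of its underside.
- knob_l (a joint): Turn of the left screw knob (rad), 0 to 6; grows CLOCKWISE seen from above, which drives the left foot down, 24 mm per full turn (3.82 mm per rad). The knob is captive: turning does not shift it up or down on the stand. Stiff thread, 0.08 N m, stays where left. At 0 the unloaded foot ends 9 mm above the plane of the fixed feet's undersides.
- knob_r (a joint): The same for the right screw.
- knob_l_grip (a point): Grip point on the axis of the left knob, 150 mm to the stand's +y side and 80 mm above the stand's origin. Upright ribbed black round knob, about 42 mm across its ribs (38 mm where it is solid), 36 mm high: from 24 mm below this point to 12 mm above it. The ear's top is 28 mm below this point. Its axes are the knob's own.
- knob_r_grip (a point): The same for the right knob, 150 mm to the stand's -y side.
- foot_l: Domed screw foot under the left knob, 24 mm across; origin at its underside. It comes down on a soft cork pad, 55 mm square, that lies on the serving board and stands 1 to 5.5 mm above it (how much is not known, and differs left and right). Pad and foot together yield about 1 mm for each 7 N. At the start the foot on the low side just rests on its pad and the other hangs free.
- foot_r: The same under the right knob.
- foot_front: Fixed hard domed foot, 24 mm across, 85 mm from the stand's middle towards its own -x; stands on the serving board. Origin at its underside.
- foot_back: Fixed hard domed foot, 85 mm from the middle towards the stand's own +x.
- dish_full_mid (a point): Middle of the full lidded dish (170 x 75 mm, 50 mm high, 0.4 to 0.6 kg) that stands loose on one half of the deck, about 41 mm from the middle line: this is the low side at the start.
- dish_empty_mid (a point): Middle of the empty lidded glass dish of the same size (about 0.15 kg) that stands loose on the other half of the deck.
- bowl: Bystander: open glass bowl, 110 mm across, 55 mm high; origin at its underside.
- scoop_cup: Bystander: open cup, 68 mm across, 75 mm high; origin at its underside.
- cups: Bystander: upright stack of paper cups, 72 mm across, 105 mm high; origin at its underside.
- spoon: Bystander: steel spoon lying on the table.
Things that resemble listed ones, but are neither listed nor needed, are in the scene too. What is shaped like the part that bears dish_full_mid but red or yellow is not meant.

How it is judged:
At the end, for the whole second after the job is handed in: The stand is at rest and level within 0.013 rad (0.75 degrees); each screw foot carries between 1.5 and 9 N and each fixed foot more than 2 N; the stand is within 25 mm of where it stood and each dish's middle still within 70 mm of the middle of the deck (angle between stand's own z axis and vertical below 0.013 rad and contact force between foot_l and anything else between 1.5 and 9 N and contact force between foot_r and anything else between 1.5 and 9 N and contact force between each of foot_front, foot_back and anything else above 2 N and linear speed of stand below 0.01 m/s and angular speed of stand below 0.05 rad/s and horizontal distance between each of dish_full_mid, dish_empty_mid and stand below 0.07 m and distance of stand from where it was at the start of the episode below 0.025 m); the robot touches nothing.
It fails at once if a screw foot is pressed with more than 18 N (contact force between any of foot_l, foot_r and anything else above 18 N).
It fails at once if the stand is pushed more than 25 mm from its place (distance of stand from where it was at the start of the episode above 0.025 m).
It fails at once if a dish slides until its middle is more than 70 mm from the middle of the deck (horizontal distance between any of dish_full_mid, dish_empty_mid and stand above 0.07 m).
It fails at once if a bystander is moved more than 20 mm (distance of any of bowl, scoop_cup, cups, spoon from where it was at the start of the episode above 0.02 m).
It also fails if it takes over 64 s, if anything falls off the work surface, if the arm or the gripper's body presses on something with over 40 N, if the wrist force passes 120 N, or if a joint passes its speed limit or range.

### The arm

A 6-joint arm with a two-finger parallel gripper is mounted at the origin on the work surface. World frame = base frame: x ahead of the robot, y to its left, z up, the work surface at z = 0. Lengths are in m, angles in rad, forces in N, time in s.
With the tool pointing down it reaches from about 0.275 to 0.85 m from the base axis. Payload 19 kg.
Tool frame: the origin (TCP) lies on the mounting face of the last link; the fingertips stand 173 mm ahead of it and the grasp point (between the pads) lies 155 mm ahead of it; z points along the fingers, y is the line along which they close (so a half turn about z gives the same grasp; the last joint's range is limited). The gripper opens to 85 mm and grips with 20 to 120 N. Pads are 22 mm wide; open, the fingers measure 114 mm over their backs; the gripper's body (76 mm by 85 mm) begins 54 mm behind the grasp point. The pads swing forward as they close: fully open they stand 13 mm farther back than shut.
Start: joints at [-1.409, 0.15, 1.437, -0, 1.554, -0.134], TCP at [0.168, -0.55, 0.405] pointing down, gripper open.
Joint ranges: [-2.8, 2.8], [-0.68, 2.1], [0.12, 2.68], [-1.39, 4.53], [0.16, 2.79], [-2.81, 2.81]. Speed limits (rad/s): [1.89, 1.89, 2.22, 3.01, 3.01, 3.01].

### API

Orientations are given as a unit quaternion [w, x, y, z].
In Python, from station import robot, imaging gives the robot as it stands.
- The arm moves only by the shell command python3 -m jog 'ROWS' [FORCE]. ROWS is a JSON object of lists of equal length, an entry for each row: "hand": the gripper command: -1 is shut, 1 is fully open, values between are in proportion; "offset": the shift along the world's x, y, z in m, a list of three; "spin": the turn about the world's z in degrees. A call has 1 to 20 rows; each row is the pose to reach, as a shift and turn from the pose commanded when the call began; what a row does not reach only later rows make up. A row lasts 1/12 s, in which the tool goes at most 41.7 mm and 7.16 degrees, less where a joint would pass 70% of its speed; a pose out of reach is approached as far as the arm can. A call with a gripper value outside its range is refused whole. The fingers move at their own pace and stop on an object; FORCE is the grip in N (left out, the last holds). Time passes only in rows, so rows that repeat a pose let the fingers close. It gives the time, the measured TCP pose, the force, the opening and the grip force at its end, in the units of the state.
- robot.read_state(): the state, without advancing time (a new reading comes with each control period).
- imaging.capture(name): name is "side" or "top" or "wrist"; returns a dict with "img" (480x640x3 uint8, red, green, blue), "range_z" (480x640 float32, m along the optical axis (not along the pixel's ray), 0 where there is no reading), "fx", "fy", "cx", "cy" (pixels), "pose" (4x4, takes a point from camera to world coordinates). Camera axes: x right, y up, looking along -z (the intrinsics and any distortion apply to the point x, -y, -z); pixel columns grow to the right and rows downward; lengths in m; the calibration is good to about 2 mm. A picture is of the moment at which its call begins.
- robot.hand_in(): hands the job in; it is judged then, once.
The state is a dict: "time": time; "joint_pos": joint angles; "qd": joint speeds; "effort": joint torques, N m; "eef_pos": TCP position; "ee_rot": TCP orientation; "contact_force": force on the tool from outside, world axes, zero at the start; "torque": the same for the moment, N m; "finger_gap": finger opening in m; "grasp_force": force on a finger pad.
Only numpy, scipy, OpenCV 4.12 (cv2) and the standard library are available. Lean on these libraries where they do the work, as an engineer would, in place of code of your own. Each camera call takes 0.05 s, during which the arm holds its last target. There are 200 camera calls.

## Working session

There is one attempt and no reset: what is moved stays moved. The work goes in short steps, Python scripts to look and compute and a shell command to move; the robot and the scene stay as the last step left them, time stands still between calls to the robot, and variables do not carry over. Pictures are saved under pics/ and viewed, at most 10 in all, crops included, and the job is handed in when it is done.

```bash
mkdir -p pics
cat > h.py <<'E'
import numpy as np,cv2
from station import robot,imaging
def pts(c):
    z=c["range_z"];v,u=np.mgrid[0:480,0:640]
    p=np.stack([(u-c["cx"])/c["fx"]*z,-(v-c["cy"])/c["fy"]*z,-z,np.ones_like(z)],-1)
    w=p@np.array(c["pose"]).T
    w=w[...,:3];w[z==0]=np.nan
    return w
def save(c,n): cv2.imwrite(f"pics/{n}.png",c["img"][...,::-1])
E
python3 - <<'E'
from h import *
for n in("top","side"):
    c=imaging.capture(n);save(c,n+"0");np.savez(n+"0.npz",**{k:c[k] for k in c})
    print(n,np.round(c["pose"],3).tolist(),c["fx"],c.keys())
print(robot.read_state())
E
```

```text
top [[-0.007, 0.998, -0.068, 0.431], [-1.0, -0.007, 0.001, 0.051], [0.001, 0.069, 0.998, 1.214], [0.0, 0.0, 0.0, 1.0]] 604.5101817933846 dict_keys(['img', 'range_z', 'fx', 'fy', 'cx', 'cy', 'pose'])
side [[-0.854, 0.398, -0.335, 0.052], [-0.52, -0.644, 0.562, 0.793], [0.008, 0.654, 0.757, 1.118], [0.0, 0.0, 0.0, 1.0]] 542.8146862219683 dict_keys(['img', 'range_z', 'fx', 'fy', 'cx', 'cy', 'pose'])
{'time': 0.1, 'joint_pos': array([-1.40897190e+00,  1.50932811e-01,  1.43790878e+00, -3.99729127e-06,
        1.55379131e+00, -1.33973415e-01]), 'qd': array([ 0.00106655, -0.00216055, -0.00156088,  0.00022362,  0.00082222,
       -0.001204  ]), 'effort': array([ 4.08352047e-03, -7.14389133e+01, -5.71790636e+01, -3.72570794e-04,
        6.96828080e-03, -7.59312979e-05]), 'eef_pos': array([ 0.16760592, -0.55000779,  0.40416651]), 'ee_rot': array([-5.20047495e-04,  9.89082737e-01,  1.47360335e-01, -9.24092626e-06]), 'contact_force': array([ 0.612585  , -0.12878586,  0.73518273]), 'torque': array([ 0.00205914, -0.00083405,  0.01023857]), 'grasp_force': 0.0, 'finger_gap': 0.08560681497937206}
```

View pics/top0.png

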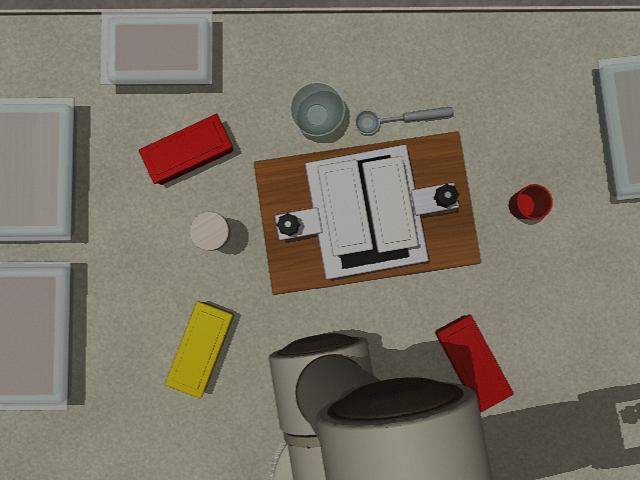

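View pics/side0.png

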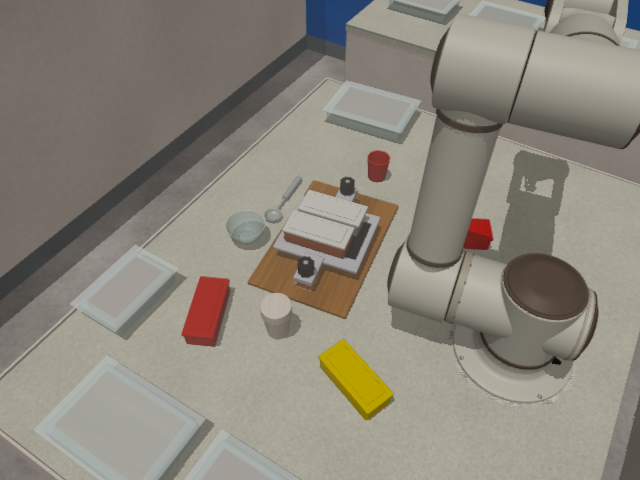

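The top view shows the stand at about pixel (367,212), its left knob at (288,225) and its right knob at (447,196). Yaw is roughly +10°. The cups stand to its left, the red cup to its right, and the bowl and spoon beyond it.

```bash
cat >> h.py <<'E'
def plane(P):
    P=P[np.isfinite(P).all(-1)]
    for _ in range(6):
        A=np.c_[P[:,:2]-P[:,:2].mean(0),np.ones(len(P))];k=np.linalg.lstsq(A,P[:,2],rcond=None)[0]
        r=P[:,2]-A@k;P=P[abs(r)<max(2*np.median(abs(r)),5e-4)]
    return P.mean(0),k[:2],len(P),r.std()
def knobs(c,boxes):
    w=pts(c);g=c["img"].max(-1);out=[]
    for (u0,v0,u1,v1) in boxes:
        s=np.s_[v0:v1,u0:u1];m=(g[s]<60)&(w[s][...,2]>0.07)
        p=w[s][m];top=np.nanpercentile(p[:,2],80);q=p[p[:,2]>top-.008]
        (x,y),r=cv2.minEnclosingCircle(q[:,:2].astype(np.float32)*1000)
        out.append((x/1000,y/1000,r,top,len(q)));print("knob",np.round(out[-1],4))
    return out
def tilt(c,k):
    """fit dish tops & ears relative to knob line; returns slope along left direction"""
    w=pts(c);L,R=np.array(k[0][:2]),np.array(k[1][:2]);m=(L+R)/2;e=(L-R)/np.linalg.norm(L-R);f=np.array([e[1],-e[0]])
    d=w[...,:2]-m;a=d@e;b=d@f;z=w[...,2]
    print("mid",np.round(m,4),"yaw deg",np.degrees(np.arctan2(-e[0],e[1])).round(2),"sep",np.linalg.norm(L-R).round(4))
    def reg(n,mask):
        if mask.sum()<20: print(n,"few");return
        P=np.c_[a[mask],b[mask],z[mask]];cen,k2,N,s=plane(P);print(n,"c",cen.round(4),"slope l,x",k2.round(4),N,"std",s.round(4))
    sgn=1
    for sg,nm in((1,"L"),(-1,"R")):
        reg("dish"+nm,(sg*a>.015)&(sg*a<.068)&(abs(b)<.07)&(z>.085))
        reg("ear"+nm,(sg*a>.108)&(sg*a<.125)&(abs(b)<.02)&(z>.04)&(z<.085))
    reg("deck",(abs(a)<.09)&(b<-.09)&(b>-.112)&(z>.03))
    for sg,nm in((1,"L"),(-1,"R")):
        reg("board"+nm,(sg*a>.12)&(sg*a<.19)&(abs(b)>.05)&(abs(b)<.1)&(z<.03))
E
python3 - <<'E'
from h import *
c=dict(np.load("top0.npz"))
k=knobs(c,[(270,205,310,245),(428,176,466,215)]);tilt(c,k)
E
```

```text
knob [5.05600e-01 9.98000e-02 2.06329e+01 9.96000e-02 3.07000e+02]
knob [ 5.57300e-01 -1.95000e-01  2.09268e+01  1.09400e-01  3.14000e+02]
mid [ 0.5315 -0.0476] yaw deg 9.94 sep 0.2992
dishL c [0.0404 0.0004 0.1079] slope l,x [-0.0353  0.0042] 1167 std 0.0009
earL c [ 0.1167 -0.0004  0.0597] slope l,x [-0.108  -0.0047] 111 std 0.0011
dishR c [-0.0422  0.0006  0.1108] slope l,x [-0.0414  0.0009] 1088 std 0.0008
earR c [-0.1166  0.0006  0.0671] slope l,x [-0.0424  0.0409] 127 std 0.0012
deck c [-0.0015 -0.1014  0.0574] slope l,x [-0.0334  0.0666] 562 std 0.0009
boardL c [0.1546 0.0021 0.0115] slope l,x [ 0.0033 -0.0017] 1126 std 0.0012
boardR c [-1.544e-01  1.000e-04  1.160e-02] slope l,x [ 0.0022 -0.0009] 797 std 0.0008
```

```bash
python3 -m jog '{"hand":[1,1,1,1,1,1,1,1,1,1,1,1,1,1,1,1,1,1,1,1],"offset":[[0.338,0.65,0],[0.338,0.65,0],[0.338,0.65,0],[0.338,0.65,0],[0.338,0.65,0],[0.338,0.65,0],[0.338,0.65,0],[0.338,0.65,0],[0.338,0.65,0],[0.338,0.65,0],[0.338,0.65,0],[0.338,0.65,0],[0.338,0.65,0],[0.338,0.65,0],[0.338,0.65,0],[0.338,0.65,0],[0.338,0.65,0],[0.338,0.65,0],[0.338,0.65,0],[0.338,0.65,0]],"spin":[106,106,106,106,106,106,106,106,106,106,106,106,106,106,106,106,106,106,106,106]}' 30
python3 - <<'E'
from h import *
c=imaging.capture("wrist");save(c,"w1");np.savez("w1.npz",**c);s=robot.read_state();print(s["eef_pos"],s["joint_pos"],np.round(c["pose"],3).tolist(),c["fx"])
E
```

```text
time: 1.77
eef_pos: [0.5058, 0.101, 0.4039]
ee_rot: [-0.001, 0.477, 0.879, -0.0]
contact_force: [-0.6, -0.6, -0.7]
finger_gap: 0.0855
grasp_force: 0.0
[0.50551685 0.10013472 0.40420495] [ 4.60439251e-02  2.61446073e-02  1.57320568e+00 -2.62746012e-04
  1.54340000e+00 -5.30082722e-01] [[0.838, -0.517, -0.173, 0.461], [0.545, 0.794, 0.27, 0.171], [-0.002, -0.321, 0.947, 0.373], [0.0, 0.0, 0.0, 1.0]] 403.4596582542845
```

View pics/w1.png

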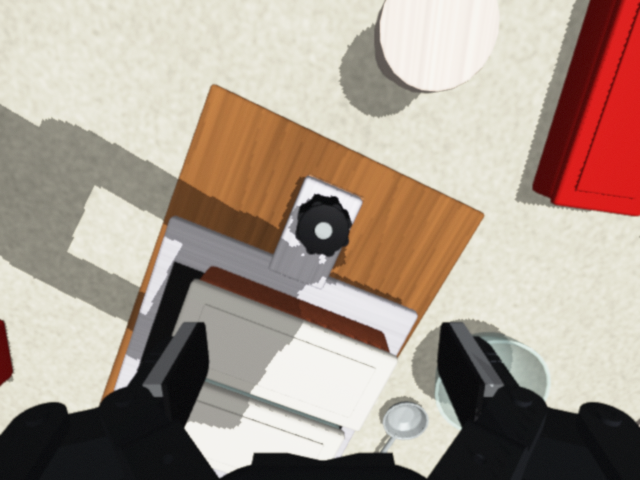

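The wrist view shows the left knob at about pixel (323,225), clear between the fingers.

Run:
```python
from h import *
c=dict(np.load("w1.npz"))
knobs(c,[(285,185,360,265)])
```

```text
knob [5.05200e-01 1.01200e-01 2.05224e+01 9.92000e-02 1.96400e+03]
```

```bash
python3 -m jog '{"hand":[1,1,1,1,1,1,-0.3,-0.6,-1,-1,-1,-1,-1],"offset":[[0,0.0005,-0.03],[0,0.0005,-0.065],[0,0.0005,-0.1],[0,0.0005,-0.13],[0,0.0005,-0.15],[0,0.0005,-0.161],[0,0.0005,-0.161],[0,0.0005,-0.161],[0,0.0005,-0.161],[0,0.0005,-0.161],[0,0.0005,-0.161],[0,0.0005,-0.161],[0,0.0005,-0.161]],"spin":[0,0,0,0,0,0,0,0,0,0,0,0,0]}' 30
```

```text
time: 2.9
eef_pos: [0.5059, 0.1006, 0.2447]
ee_rot: [0.001, 0.478, 0.879, 0.001]
contact_force: [0.9, 1.9, 7.2]
finger_gap: 0.0372
grasp_force: 32.7
```

```bash
python3 -m jog '{"hand":[-1,-1,-1,-1,-1,-1,-1],"offset":[[0,0,0.001],[0,0,0.001],[0,0,0.0013],[0,-0.0003,0.0018],[0,-0.0005,0.0023],[0,-0.0005,0.0023],[0,-0.0005,0.0023]],"spin":[0,0,-5,-12,-19,-19,-19]}' 30
```

```text
time: 3.48
eef_pos: [0.506, 0.1, 0.2464]
ee_rot: [0.001, 0.615, 0.788, 0.001]
contact_force: [6.0, -0.4, 1.1]
finger_gap: 0.0371
grasp_force: 32.0
```

```bash
python3 -m jog '{"hand":[-1,-1,-1,-1,-1,-1],"offset":[[0,-0.0002,0.0005],[0,-0.0004,0.001],[0,-0.0006,0.0015],[0,-0.0009,0.002],[0,-0.0009,0.002],[0,-0.0009,0.002]],"spin":[-7,-14,-21,-28,-28,-28]}' 30
python3 -m jog '{"hand":[1,1,1,1,1,1],"offset":[[0,0,0],[0,0,0],[0,0,0],[0,0,0],[0,0,0.04],[0,0,0.08]],"spin":[0,0,0,0,0,0]}' 30
python3 - <<'E'
from h import *
c=imaging.capture("side");save(c,"s2")
c=imaging.capture("wrist");save(c,"w2");np.savez("w2.npz",**c);print(robot.read_state()["eef_pos"])
c=imaging.capture("top");save(c,"t2");np.savez("t2.npz",**c)
k=knobs(c,[(428,176,466,215)])
E
```

```text
time: 3.98
eef_pos: [0.5061, 0.099, 0.2485]
ee_rot: [0.001, 0.788, 0.616, 0.001]
contact_force: [6.1, -1.5, 1.6]
finger_gap: 0.0369
grasp_force: 31.9
time: 4.48
eef_pos: [0.505, 0.0991, 0.3272]
ee_rot: [-0.001, 0.788, 0.616, -0.002]
contact_force: [1.4, -0.2, 1.2]
finger_gap: 0.0852
grasp_force: 0.0
[0.50634963 0.09918802 0.33381884]
knob [ 5.5700e-01 -1.9620e-01  2.1059e+01  1.0620e-01  3.2100e+02]
```

View pics/t2.png

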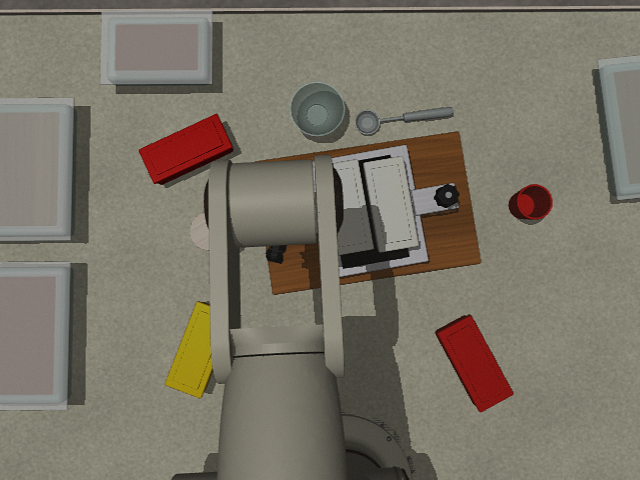

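```bash
python3 -m jog '{"hand":[1,1,1,1,1,1,1,1,1,0,-1,-1,-1,-1,-1],"offset":[[0,0,0],[0,0,0],[0,0,0],[0,0,0],[0,0,0],[0,0,-0.02],[0,0,-0.04],[0,0,-0.065],[0,0,-0.079],[0,0,-0.079],[0,0,-0.079],[0,0,-0.079],[0,0,-0.079],[0,0,-0.079],[0,0,-0.079]],"spin":[7,14,21,28,35,42,42,42,42,42,42,42,42,42,42]}' 30
```

```text
time: 5.88
eef_pos: [0.5058, 0.0992, 0.2499]
ee_rot: [0.001, 0.515, 0.857, 0.0]
contact_force: [1.5, 2.3, 4.5]
finger_gap: 0.037
grasp_force: 32.5
```

```bash
python3 -m jog '{"hand":[-1,-1,-1,-1,-1,-1,-1,-1,-1],"offset":[[0,0,0.0005],[0,-0.0001,0.001],[0,-0.0003,0.0015],[0,-0.0005,0.002],[0,-0.0007,0.0025],[0,-0.0009,0.0029],[0,-0.0009,0.0029],[0,-0.0009,0.0029],[0,-0.0009,0.0029]],"spin":[0,-7,-14,-21,-28,-36,-36,-36,-36]}' 30
python3 -m jog '{"hand":[1,1,1,1,1,1,1],"offset":[[0,0,0],[0,0,0],[0,0,0],[0,0,0],[0,0,0.04],[0,0,0.08],[0,0,0.11]],"spin":[0,0,0,0,0,0,0]}' 30
python3 - <<'E'
from h import *
c=imaging.capture("top");k=knobs(c,[(428,176,466,215)])
c=imaging.capture("wrist");save(c,"w3");np.savez("w3.npz",**c);print(robot.read_state()["eef_pos"])
E
```

```text
time: 6.63
eef_pos: [0.5059, 0.0981, 0.2522]
ee_rot: [0.0, 0.754, 0.657, 0.001]
contact_force: [5.7, -0.6, 0.9]
finger_gap: 0.0369
grasp_force: 32.4
time: 7.22
eef_pos: [0.5054, 0.0982, 0.3645]
ee_rot: [0.0, 0.755, 0.656, 0.0]
contact_force: [1.2, 0.1, 1.0]
finger_gap: 0.0854
grasp_force: 0.0
knob [ 5.57000e-01 -1.98400e-01  2.05653e+01  1.04000e-01  3.16000e+02]
[0.50600321 0.09827312 0.36698502]
```

```bash
python3 -m jog '{"hand":[1,1,1,1,1,1,1,1,1,1,1,1,1,1],"offset":[[0,0,0.03],[0.0515,-0.296,0.03],[0.0515,-0.296,0.03],[0.0515,-0.296,0.03],[0.0515,-0.296,0.03],[0.0515,-0.296,0.03],[0.0515,-0.296,0.03],[0.0515,-0.296,0.03],[0.0515,-0.296,0.03],[0.0515,-0.296,0.03],[0.0515,-0.296,0.03],[0.0515,-0.296,0.03],[0.0515,-0.296,0.03],[0.0515,-0.296,0.03]],"spin":[0,7,14,21,28,35,42,48,48,48,48,48,48,48]}' 30
python3 - <<'E'
from h import *
c=imaging.capture("top");save(c,"t4");np.savez("t4.npz",**c);k=knobs(c,[(270,205,310,245)])
c=imaging.capture("wrist");save(c,"w4");np.savez("w4.npz",**c);print(robot.read_state()["eef_pos"])
E
```

```text
time: 8.48
eef_pos: [0.5571, -0.1967, 0.392]
ee_rot: [-0.0, 0.423, 0.906, 0.0]
contact_force: [0.3, -0.5, 0.5]
finger_gap: 0.0854
grasp_force: 0.0
knob [5.06400e-01 9.68000e-02 2.04924e+01 1.05300e-01 3.08000e+02]
[ 0.55710972 -0.19687226  0.39208425]
```

View pics/w4.png

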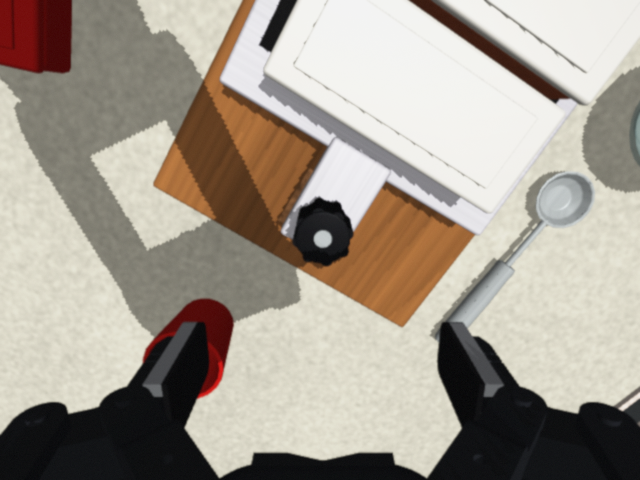

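The wrist view shows the right knob at about pixel (323,232). The red cup is off to the side and clear of it.

Run:
```python
from h import *
c=dict(np.load("w4.npz"))
k=knobs(c,[(285,190,360,272)])
w=pts(c);p=w[(w[...,2]<.05)&(w[...,2]>.03)];print(len(p))
print("grip tcp z",k[0][3]-.012+.155)
```

```text
knob [ 5.57600e-01 -1.97800e-01  2.09485e+01  1.03300e-01  2.25100e+03]
3043
grip tcp z 0.2463088827970737
```

```bash
python3 -m jog '{"hand":[1,1,1,1,1,1,0,-1,-1,-1,-1,-1],"offset":[[0.0003,-0.0006,-0.03],[0.0003,-0.0006,-0.065],[0.0003,-0.0006,-0.1],[0.0003,-0.0006,-0.13],[0.0003,-0.0006,-0.145],[0.0003,-0.0006,-0.145],[0.0003,-0.0006,-0.145],[0.0003,-0.0006,-0.145],[0.0003,-0.0006,-0.145],[0.0003,-0.0006,-0.145],[0.0003,-0.0006,-0.145],[0.0003,-0.0006,-0.145]],"spin":[0,0,0,0,0,0,0,0,0,0,0,0]}' 30
python3 - <<'E'
from h import *
c=imaging.capture("top");k=knobs(c,[(270,205,310,245)])
E
```

```text
time: 9.58
eef_pos: [0.5576, -0.1987, 0.2478]
ee_rot: [0.001, 0.423, 0.906, -0.0]
contact_force: [1.9, -4.4, 3.9]
finger_gap: 0.0373
grasp_force: 33.8
knob [5.06700e-01 9.65000e-02 2.08239e+01 1.06400e-01 3.04000e+02]
```

```bash
python3 -m jog '{"hand":[-1,-1,-1,-1,-1,-1,-1,-1],"offset":[[0,0.0005,0.001],[0,0.0005,0.001],[0,0.0005,0.001],[0,0.0005,0.001],[0,0.0005,0.001],[0,0.0005,0.001],[0,0.0005,0.001],[0,0.0005,0.001]],"spin":[0,0,-7,-14,-21,-30,-30,-30]}' 30
python3 - <<'E'
from h import *
c=imaging.capture("top");k=knobs(c,[(270,205,310,245)]);s=robot.read_state();print(s["contact_force"],s["torque"])
E
```

```text
time: 10.3
eef_pos: [0.5574, -0.1985, 0.2484]
ee_rot: [0.001, 0.644, 0.765, -0.0]
contact_force: [0.4, -7.0, 3.9]
finger_gap: 0.037
grasp_force: 33.8
knob [5.06800e-01 9.66000e-02 2.08166e+01 1.05800e-01 3.09000e+02]
[-0.32274754 -6.80169374  4.28257978] [-1.15746966  0.14476405 -0.08043225]
```

```bash
python3 -m jog '{"hand":[-1,-1,-1,-1,-1,-1,-1],"offset":[[0,-0.001,0.0003],[0,-0.0015,0.0003],[0,-0.0015,0.0003],[0,-0.0015,0.0003],[0,-0.0015,0.0003],[0,-0.0015,0.0003],[0,-0.0015,0.0003]],"spin":[0,-7,-14,-20,-20,-20,-20]}' 30
python3 - <<'E'
from h import *
c=imaging.capture("top");k=knobs(c,[(270,205,310,245)]);s=robot.read_state();print(s["contact_force"],s["torque"])
E
```

```text
time: 10.93
eef_pos: [0.5573, -0.1993, 0.248]
ee_rot: [-0.0, 0.765, 0.644, -0.0]
contact_force: [0.2, 0.9, 1.2]
finger_gap: 0.0371
grasp_force: 33.5
knob [5.06800e-01 9.66000e-02 2.07596e+01 1.05900e-01 3.08000e+02]
[0.17050921 2.15572954 0.64502826] [0.41272183 0.24869856 0.08534451]
```

```bash
python3 -m jog '{"hand":[-1,-1,-1,-1,-1],"offset":[[0,0,0],[0,0,0],[0,0,0],[0,0,0],[0,0,0]],"spin":[-7,-14,-14,-14,-14]}' 30
python3 - <<'E'
from h import *
c=imaging.capture("top");k=knobs(c,[(270,205,310,245)]);s=robot.read_state();print(s["contact_force"],s["torque"])
E
python3 -m jog '{"hand":[1,1,1,1,1,1,1],"offset":[[0,0,0],[0,0,0],[0,0,0],[0,0,0],[0,0,0.04],[0,0,0.08],[0,0,0.08]],"spin":[0,0,0,0,0,5,12]}' 30
python3 - <<'E'
from h import *
c=imaging.capture("top");k=knobs(c,[(270,205,310,245)]);s=robot.read_state();print(s["contact_force"],s["torque"],s["eef_pos"])
E
```

```text
time: 11.4
eef_pos: [0.5573, -0.1993, 0.248]
ee_rot: [-0.0, 0.837, 0.546, -0.0]
contact_force: [-2.7, 3.9, 0.2]
finger_gap: 0.0368
grasp_force: 33.4
knob [5.06700e-01 9.56000e-02 2.05733e+01 1.05700e-01 3.05000e+02]
[-2.85457741  4.10621386  0.12254308] [0.77673505 0.63870724 0.07187162]
time: 12.03
eef_pos: [0.5582, -0.1998, 0.3359]
ee_rot: [0.004, 0.776, 0.63, 0.002]
contact_force: [0.8, -0.5, 0.5]
finger_gap: 0.085
grasp_force: 0.0
knob [5.07000e-01 9.64000e-02 2.08205e+01 1.05200e-01 3.08000e+02]
[-0.49172196 -0.35798519 -0.79382519] [ 0.02891615 -0.03563322 -0.02581587] [ 0.55791423 -0.19969077  0.33256071]
```

```bash
cat >> h.py <<'E'
def zl(n=4):
    "mean height (mm) change of left knob/ear/left dish edge vs t4 reference, plus tilt change"
    r=pts(dict(np.load("t4.npz")));L=np.array([.5064,.0968]);M=np.array([.5317,-.0505]);e=(L-M)/np.linalg.norm(L-M)
    d=r[...,:2]-M;a=d@e;b=d@[e[1],-e[0]];m=(a>.03)&(a<.165)&(abs(b)<.07)&(r[...,2]>.05)
    o=[]
    for _ in range(n):
        w=pts(imaging.capture("top"));dz=(w-r)[...,2][m];ok=abs(dz)<.004;A=a[m][ok]
        o.append((dz[ok]@A)/(A@A))
    o=np.array(o);print("tilt change vs t4 (rad, + = left up)",o.mean().round(5),"+-",o.std().round(5),"frac",ok.mean().round(2));s=robot.read_state();print(s["contact_force"].round(1),s["eef_pos"].round(4))
E
python3 -c "
from h import *
zl()"
python3 -m jog '{"hand":[1,1,1,1,1,1,1,1,1,0,-1,-1,-1,-1,-1],"offset":[[0,0,0],[0,0.0005,0],[0,0.0005,0],[0,0.0005,0],[0,0.0005,0],[0,0.0005,-0.02],[0,0.0005,-0.045],[0,0.0005,-0.07],[0,0.0005,-0.0795],[0,0.0005,-0.0795],[0,0.0005,-0.0795],[0,0.0005,-0.0795],[0,0.0005,-0.0795],[0,0.0005,-0.079],[0,0.0005,-0.079]],"spin":[7,14,21,28,35,42,49,56,56,56,56,56,56,56,56]}' 30
python3 -c "
from h import *
zl()"
```

```text
tilt change vs t4 (rad, + = left up) -0.00043 +- 0.00014 frac 0.8
[1.1 0.4 0.1] [ 0.5572 -0.1994  0.3271]
time: 13.53
eef_pos: [0.5576, -0.199, 0.2502]
ee_rot: [0.001, 0.392, 0.92, -0.0]
contact_force: [3.2, -1.7, 1.7]
finger_gap: 0.0371
grasp_force: 33.2
tilt change vs t4 (rad, + = left up) 0.00011 +- 0.0001 frac 0.79
[ 3.2 -3.6  3.2] [ 0.5576 -0.1991  0.2497]
```

```bash
python3 -m jog '{"hand":[-1,-1,-1,-1,-1],"offset":[[0,0,0.0003],[0,-0.0003,0.0005],[0,-0.0003,0.0005],[0,-0.0003,0.0005],[0,-0.0003,0.0005]],"spin":[-7,-14,-14,-14,-14]}' 30
python3 -c "
from h import *
zl()"
python3 -m jog '{"hand":[-1,-1,-1,-1,-1],"offset":[[0,0,0],[0,0,0],[0,0,0],[0,0,0],[0,0,0]],"spin":[-7,-10,-10,-10,-10]}' 30
python3 -c "
from h import *
zl()"
```

```text
time: 14.15
eef_pos: [0.5575, -0.1993, 0.2499]
ee_rot: [0.0, 0.498, 0.867, -0.0]
contact_force: [4.2, -3.4, 3.4]
finger_gap: 0.0369
grasp_force: 33.4
tilt change vs t4 (rad, + = left up) 0.00053 +- 0.00033 frac 0.8
[ 4.1 -4.2  4.8] [ 0.5575 -0.1994  0.2499]
time: 14.77
eef_pos: [0.5575, -0.1994, 0.2498]
ee_rot: [0.0, 0.572, 0.82, -0.0]
contact_force: [2.5, -3.7, 2.5]
finger_gap: 0.0367
grasp_force: 33.5
tilt change vs t4 (rad, + = left up) 0.00066 +- 0.0002 frac 0.78
[ 2.1 -4.4  3.8] [ 0.5574 -0.1994  0.2498]
```

```bash
python3 -m jog '{"hand":[-1,-1,-1,-1,-1],"offset":[[0,-0.0005,0.0005],[0,-0.0005,0.0005],[0,-0.0005,0.0005],[0,-0.0005,0.0005],[0,-0.0005,0.0005]],"spin":[-7,-10,-10,-10,-10]}' 30
python3 -c "
from h import *
zl()"
python3 -m jog '{"hand":[1,1,1,1,1,1],"offset":[[0,0,0],[0,0,0],[0,0,0],[0,0,0],[0,0,0.03],[0,0,0.05]],"spin":[0,0,0,0,0,0]}' 30
python3 -c "
from h import *
zl()"
```

```text
time: 15.38
eef_pos: [0.5574, -0.1996, 0.2501]
ee_rot: [-0.0, 0.642, 0.767, -0.0]
contact_force: [0.9, 0.7, 3.1]
finger_gap: 0.037
grasp_force: 33.4
tilt change vs t4 (rad, + = left up) 6e-05 +- 0.00026 frac 0.79
[1.  0.7 2.3] [ 0.5574 -0.1996  0.2501]
time: 16.08
eef_pos: [0.5573, -0.1997, 0.3009]
ee_rot: [-0.001, 0.643, 0.766, -0.0]
contact_force: [0.2, -0.6, 1.8]
finger_gap: 0.0853
grasp_force: 0.0
tilt change vs t4 (rad, + = left up) -0.00067 +- 0.00036 frac 0.81
[ 0.5  0.1 -0.1] [ 0.5574 -0.1997  0.3003]
```

```bash
python3 -m jog '{"hand":[1,1,1,1,0,-1,-1,-1,-1,-1,-1,-1,-1,-1,-1],"offset":[[0,0,0],[0,0,0],[0,0,-0.03],[0,0,-0.05],[0,0,-0.05],[0,0,-0.05],[0,0,-0.05],[0,0,-0.05],[0,0,-0.05],[0,0,-0.0495],[0,0,-0.0495],[0,0,-0.0495],[0,0,-0.0495],[0,0,-0.0495],[0,0,-0.0495]],"spin":[7,14,20,20,20,20,20,20,20,20,13,6,6,6,6]}' 30
python3 -c "
from h import *
zl()"
python3 -m jog '{"hand":[1,1,1,1,1,1],"offset":[[0,0,0],[0,0,0],[0,0,0],[0,0,0],[0,0,0.03],[0,0,0.05]],"spin":[0,0,0,0,0,0]}' 30
python3 -c "
from h import *
zl()"
```

```text
time: 17.53
eef_pos: [0.5575, -0.1999, 0.2517]
ee_rot: [0.001, 0.602, 0.798, -0.0]
contact_force: [-0.1, -0.6, 6.1]
finger_gap: 0.0373
grasp_force: 33.0
tilt change vs t4 (rad, + = left up) -0.00101 +- 0.00041 frac 0.79
[-0.1 -0.6  4.7] [ 0.5575 -0.1999  0.2517]
time: 18.23
eef_pos: [0.5573, -0.1997, 0.3015]
ee_rot: [-0.001, 0.602, 0.798, -0.0]
contact_force: [0.2, -1.1, 0.2]
finger_gap: 0.085
grasp_force: 0.0
tilt change vs t4 (rad, + = left up) -0.00187 +- 0.00026 frac 0.8
[ 0.4 -0.1 -0.4] [ 0.5574 -0.1997  0.3009]
```

```bash
python3 -m jog '{"hand":[1,1,1,0,-1,-1,-1,-1,-1,-1,-1,-1,-1,-1],"offset":[[0,0,0],[0,0,-0.03],[0,0,-0.05],[0,0,-0.05],[0,0,-0.05],[0,0,-0.05],[0,0,-0.05],[0,0,-0.05],[0,0,-0.0495],[0,0,-0.0495],[0,0,-0.0492],[0,0,-0.0492],[0,0,-0.0492],[0,0,-0.0492]],"spin":[0,0,0,0,0,0,0,0,0,-6,-12,-12,-12,-12]}' 30
python3 -c "
from h import *
zl()"
python3 -m jog '{"hand":[1,1,1,1,1,1],"offset":[[0,0,0],[0,0,0],[0,0,0],[0,0,0],[0,0,0.03],[0,0,0.05]],"spin":[0,0,0,0,0,0]}' 30
python3 -c "
from h import *
zl(8)
c=imaging.capture('top');knobs(c,[(270,205,310,245)])"
```

```text
time: 19.6
eef_pos: [0.5574, -0.1999, 0.2522]
ee_rot: [0.0, 0.681, 0.732, -0.0]
contact_force: [-3.3, -2.8, 6.6]
finger_gap: 0.0372
grasp_force: 32.3
tilt change vs t4 (rad, + = left up) -0.00188 +- 0.00017 frac 0.8
[-3.8 -1.8  6.6] [ 0.5574 -0.1999  0.2522]
time: 20.3
eef_pos: [0.5574, -0.1996, 0.3023]
ee_rot: [-0.001, 0.682, 0.731, -0.0]
contact_force: [0.8, 0.0, 0.8]
finger_gap: 0.0855
grasp_force: 0.0
tilt change vs t4 (rad, + = left up) -0.00249 +- 0.00036 frac 0.8
[-0.8 -0.3  0.1] [ 0.5573 -0.1996  0.3005]
knob [5.07100e-01 9.71000e-02 2.07659e+01 1.04600e-01 3.06000e+02]
```

```bash
python3 -m jog '{"hand":[1,1,1,1,1,1,1,1,1,1,1,1,1],"offset":[[0,0,0.04],[0,0,0.08],[-0.2,-0.25,0.1],[-0.2,-0.25,0.1],[-0.2,-0.25,0.1],[-0.2,-0.25,0.1],[-0.2,-0.25,0.1],[-0.2,-0.25,0.1],[-0.2,-0.25,0.1],[-0.2,-0.25,0.1],[-0.2,-0.25,0.1],[-0.2,-0.25,0.1],[-0.2,-0.25,0.1]],"spin":[0,0,0,0,0,0,0,0,0,0,0,0,0]}' 30
python3 - <<'E'
from h import *
cs=[imaging.capture("top") for _ in range(8)];c=cs[0];save(c,"t5")
c["range_z"]=np.mean([x["range_z"] for x in cs],0)
np.savez("t5.npz",**c)
B=[(270,205,310,245),(428,176,466,215)]
for d in (c,dict(np.load("top0.npz"))):
    tilt(d,knobs(d,B))
E
```

```text
time: 21.83
eef_pos: [0.3575, -0.4496, 0.401]
ee_rot: [-0.0, 0.682, 0.731, 0.0]
contact_force: [0.3, -0.6, -0.8]
finger_gap: 0.0856
grasp_force: 0.0
knob [4.99000e-01 8.98000e-02 3.09681e+01 1.03600e-01 3.14000e+02]
knob [ 5.48200e-01 -1.84600e-01  3.57151e+01  1.04100e-01  3.27000e+02]
mid [ 0.5236 -0.0474] yaw deg 10.16 sep 0.2787
dishL c [0.0383 0.0082 0.1094] slope l,x [-0.023   0.0066] 1149 std 0.0005
earL c [0.1164 0.0028 0.0631] slope l,x [ 0.0095 -0.012 ] 95 std 0.0004
dishR c [-0.0449  0.0036  0.1096] slope l,x [-0.0231  0.0035] 1127 std 0.0004
earR c [-0.1167  0.001   0.0634] slope l,x [-0.0106  0.0008] 128 std 0.0005
deck c [-0.     -0.0981  0.0574] slope l,x [-0.0021  0.0481] 407 std 0.0003
boardL c [ 0.1552 -0.0009  0.0116] slope l,x [-0.0017 -0.0001] 869 std 0.0003
boardR c [-0.1553 -0.0018  0.0117] slope l,x [-0.0003 -0.0007] 923 std 0.0003
knob [5.05600e-01 9.98000e-02 2.06329e+01 9.96000e-02 3.07000e+02]
knob [ 5.57300e-01 -1.95000e-01  2.09268e+01  1.09400e-01  3.14000e+02]
mid [ 0.5315 -0.0476] yaw deg 9.94 sep 0.2992
dishL c [0.0404 0.0004 0.1079] slope l,x [-0.0353  0.0042] 1167 std 0.0009
earL c [ 0.1167 -0.0004  0.0597] slope l,x [-0.108  -0.0047] 111 std 0.0011
dishR c [-0.0422  0.0006  0.1108] slope l,x [-0.0414  0.0009] 1088 std 0.0008
earR c [-0.1166  0.0006  0.0671] slope l,x [-0.0424  0.0409] 127 std 0.0012
deck c [-0.0015 -0.1014  0.0574] slope l,x [-0.0334  0.0666] 562 std 0.0009
boardL c [0.1546 0.0021 0.0115] slope l,x [ 0.0033 -0.0017] 1126 std 0.0012
boardR c [-1.544e-01  1.000e-04  1.160e-02] slope l,x [ 0.0022 -0.0009] 797 std 0.0008
```

View pics/t5.png

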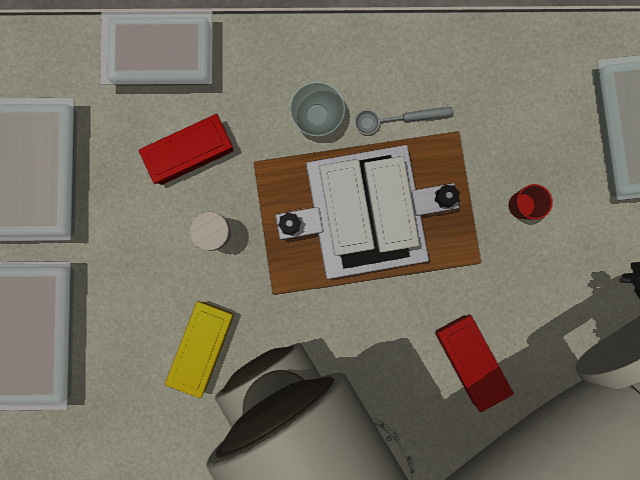

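Run:
```python
from h import *
cs=[imaging.capture("top") for _ in range(8)]
W=np.median([pts(x)[...,2] for x in cs],0)
M=np.array([.5317,-.0492])
def loc(w):
    d=w[...,:2]-M;t=np.radians(9.95);e=np.array([-np.sin(t),np.cos(t)]);return d@e,d@np.array([np.cos(t),np.sin(t)])
for nm,w in(("top0",pts(dict(np.load("top0.npz")))),("t4",pts(dict(np.load("t4.npz")))),("now",None)):
    if w is None: w=pts(cs[0]);w[...,2]=W
    a,b=loc(w);z=w[...,2];o=[]
    for a0,a1,bm,lo,hi in((.106,.125,.018,.05,.08),(.02,.06,.07,.1,.12),(-.06,-.02,.07,.1,.12),(-.125,-.106,.018,.05,.08),(.14,.16,.012,.09,.115),(-.16,-.14,.012,.09,.115)):
        m=(a>a0)&(a<a1)&(abs(b)<bm)&(z>lo)&(z<hi);o.append((round(1e3*float(np.mean(z[m])) if m.any() else 0,2),int(m.sum())))
    print(nm,"earL dishL dishR earR knL knR",o)
```

```text
top0 earL dishL dishR earR knL knR [(59.8, 185), (108.05, 1649), (110.82, 1655), (67.06, 186), (98.31, 138), (108.45, 147)]
t4 earL dishL dishR earR knL knR [(63.91, 188), (109.65, 1649), (109.3, 1650), (62.71, 177), (104.2, 139), (0, 0)]
now earL dishL dishR earR knL knR [(63.09, 184), (109.39, 1611), (109.67, 1599), (63.47, 180), (103.42, 139), (103.83, 130)]
```

```bash
python3 -m jog '{"hand":[1,1,1,1,1,1,1,1,1,1,1,1,1,1,1,1],"offset":[[0.2,0.25,0],[0.2,0.25,0],[0.2,0.25,0],[0.2,0.25,0],[0.2,0.25,0],[0.2,0.25,0],[0.2,0.25,0],[0.2,0.25,0],[0.2,0.25,0],[0.2,0.25,0],[0.2,0.25,0],[0.2,0.25,-0.04],[0.2,0.25,-0.08],[0.2,0.25,-0.1],[0.2,0.25,-0.1],[0.2,0.25,-0.1]],"spin":[0,0,0,0,0,0,0,0,0,0,0,0,0,0,0,0]}' 30
python3 -m jog '{"hand":[1,1,1,0,-1,-1,-1,-1,-1,-1,-1,-1,-1,-1],"offset":[[0,0,-0.02],[0,0,-0.04],[0,0,-0.0483],[0,0,-0.0483],[0,0,-0.0483],[0,0,-0.0483],[0,0,-0.0483],[0,0,-0.0483],[0,0,-0.048],[0,0,-0.048],[0,0,-0.048],[0,0,-0.048],[0,0,-0.048],[0,0,-0.048]],"spin":[0,0,0,0,0,0,0,0,0,4,8,8,8,8]}' 30
```

```text
time: 23.97
eef_pos: [0.5569, -0.2007, 0.3016]
ee_rot: [-0.001, 0.683, 0.731, -0.0]
contact_force: [0.3, -0.4, 1.2]
finger_gap: 0.0856
grasp_force: 0.0
time: 25.13
eef_pos: [0.558, -0.1999, 0.2548]
ee_rot: [0.002, 0.63, 0.777, 0.0]
contact_force: [4.9, -1.9, 3.1]
finger_gap: 0.0368
grasp_force: 31.4
```

```bash
python3 -m jog '{"hand":[1,1,1,1,1,1,1,1,1,1,1,1,1,1,1,1,1,1],"offset":[[0,0,0],[0,0,0],[0,0,0],[0,0,0],[0,0,0.03],[0,0,0.06],[0,0,0.1],[-0.2,-0.25,0.15],[-0.2,-0.25,0.15],[-0.2,-0.25,0.15],[-0.2,-0.25,0.15],[-0.2,-0.25,0.15],[-0.2,-0.25,0.15],[-0.2,-0.25,0.15],[-0.2,-0.25,0.15],[-0.2,-0.25,0.15],[-0.2,-0.25,0.15],[-0.2,-0.25,0.15]],"spin":[0,0,0,0,0,0,0,0,0,0,0,0,0,0,0,0,0,0]}' 30
python3 - <<'E'
from h import *
cs=[imaging.capture("top") for _ in range(8)]
M=np.array([.5317,-.0492]);t=np.radians(9.95)
w=pts(cs[0]);w[...,2]=np.median([pts(x)[...,2] for x in cs],0)
d=w[...,:2]-M;a=d@np.array([-np.sin(t),np.cos(t)]);b=d@np.array([np.cos(t),np.sin(t)]);z=w[...,2];o=[]
for a0,a1,bm,lo,hi in((.106,.125,.018,.05,.08),(.02,.06,.07,.1,.12),(-.06,-.02,.07,.1,.12),(-.125,-.106,.018,.05,.08),(.14,.16,.012,.09,.115),(-.16,-.14,.012,.09,.115)):
    m=(a>a0)&(a<a1)&(abs(b)<bm)&(z>lo)&(z<hi);o.append(round(1e3*float(np.mean(z[m])),2))
print(o)
E
```

```text
time: 26.63
eef_pos: [0.3575, -0.4495, 0.4032]
ee_rot: [-0.0, 0.63, 0.777, 0.0]
contact_force: [0.0, 0.0, -0.5]
finger_gap: 0.0857
grasp_force: 0.0
[63.29, 109.46, 109.54, 63.38, 103.42, 103.71]
```

```bash
python3 -c "
from station import robot
print(robot.hand_in())"
```

```text
the job is handed in; nothing more can be done
None
```

I handed the job in at about 27 s. The stand measures level to within about 0.002 rad, I estimate 5.5–6.5 N on each screw foot from the tilt readings (not measured directly), and the arm is clear of everything; the hand-in returned no verdict.

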